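Lever the jammed round-headed setting die loose

ROBOT

A 6-joint arm with a two-finger parallel gripper is mounted at the origin on a cart in front of the work surface, level with it; the furniture and walls round the work are solid. World frame = base frame: x ahead of the robot, y to its left, z up, the work surface at z = 0. Lengths are in m, angles in rad, forces in N, time in s.
With the tool pointing down it reaches from about 0.4 to 0.825 m from the base axis. Payload 7 kg.
Tool frame: the origin (TCP) lies where the fingers leave the gripper's body, on its centre line; the fingertips stand 66 mm ahead of it and the grasp point (between the pads) lies 47 mm ahead of it; z points along the fingers, x is the direction in which the jaws open and shut, and the axes are right-handed (so a half turn about z gives the same grasp; the last joint's range is limited). The gripper opens to 88 mm and grips with 3 to 60 N. Pads are 19 mm wide; open, the fingers measure 130 mm over their backs; the gripper's body (78 mm by 193 mm) begins 47 mm behind the grasp point.
Start: joints at [1.613, 0.359, 0.012, 0, -1.224, -0.288], TCP at [0.164, 0.655, 0.292] pointing down, gripper open.
Joint ranges: [-3.07, 3.07], [-1.43, 2.12], [-1.02, 1.25], [-3.03, 1.67], [-3.05, -0], [-3.03, 3.03]. Speed limits (rad/s): [2.39, 2.39, 3.01, 3.14, 3.14, 3.14].

INTERFACE

Orientations are given as a 3x3 rotation matrix whose columns are the frame's x, y, z axes.
In Python, from cell import ctrl gives the robot as it stands. The module is installed in compiled form; this text tells all that it offers.
- The arm moves only by the tool arm_command, never from a script. Its argument "rows" is a list of rows, each an object of numbers: "ax", "ay", "az": the turn, a rotation vector about the tool's x, y, z in rad; "tx", "ty", "tz": the shift along the tool's x, y, z in cm; "jaw": the finger opening in cm, from 0 to 8.76. In form: [{"ax": .., "ay": .., "az": .., "tx": .., "ty": .., "tz": .., "jaw": ..}, ...]. A call has exactly 8 rows; each row shifts and turns the commanded pose from where the row before left it, along the tool's axes as they then stand; what a row does not reach is not made up. A row lasts 1/12 s, in which the tool goes at most 41.7 mm and 7.16 degrees, less where a joint would pass 70% of its speed; a pose out of reach is approached as far as the arm can. A call with a gripper value outside its range is refused whole. The fingers move at their own pace and stop on an object; the grip force is fixed at half the most. Time passes only in rows, so rows that do not move let the fingers close, or fill a call up. It gives the time, the measured TCP pose, the force and the opening at its end, in the units of the state.
- ctrl.get_obs(): the state, without advancing time (a new reading comes with each control period).
- ctrl.grab_frame(name): name is "scene" or "side" or "wrist"; returns the picture (400x640x3 uint8, blue, green, red); there is no depth.
- ctrl.calibration(name): a dict with "camera_matrix" (3x3 intrinsics, pixels), "dist" ([k1, k2, p1, p2, k3] as OpenCV has them; the pictures are not rectified), "world_to_cam" (4x4, takes a point from world to camera coordinates). Camera axes: x right, y down, z forward; pixel columns grow to the right and rows downward; lengths in m; the calibration is good to about 2 mm. A picture is of the moment at which its call begins: read the wrist's pose just before it. calibration takes no time and is no camera call; for the wrist camera it gives the pose at the moment of the call.
- ctrl.sign_off(): hands the job in, once; it reports no verdict.
Trained networks look in the newest picture that a camera, given by its name, has taken for a name from the list of things; names that differ only in an ending like _2 or _b are one class to them, and where a whole thing is asked for, a point or a joint stands for the part that bears it (a point fixed in the world has none). Each returns a list of dicts, best first, with "score" (0 to 1); they miss things now and then, are a little off and sometimes report something else, mostly with a low value. They report only what shows in the picture. A call takes as long as a camera call. They do not tell look-alikes from the thing itself.
- ctrl.outline_of(label, camera): "region" (400x640 bool, what is visible of it).
- ctrl.tip_of(label, camera): "point" ([x, y, z] in m, in the coordinates of the camera as it stood for that picture, good to about 4 mm: a listed point, or the origin of a listed thing).
The state is a dict: "time": time; "joint_pos": joint angles; "dq": joint speeds; "joint_efforts": joint torques, N m; "tcp_pos": TCP position; "orientation": TCP orientation; "force": force on the tool from outside, world axes, zero at the start; "ft_torque": the same for the moment, N m; "finger_gap": finger opening in m.
Only numpy, scipy, OpenCV 4.12 (cv2) and the standard library are available. Lean on these libraries where they do the work, as an engineer would, in place of code of your own. Each camera call takes 0.05 s, during which the arm holds its last target. There are 200 camera calls.

TASK

One of the two fastener-setting dies, the one with the round head, is jammed down in its block. Push the tip of the pry bar under its head, and with the bar resting across that block's ridge as the fulcrum, press the bar's black handle end down until the die has come up by a good 8 mm; then let go of everything. Touch the die only with the bar, and leave the square-headed die seated.

Things in the scene. Friction and masses are not known exactly. Their poses are not given: they have to be found in the camera images.
- bar_mid (a point): centre of the loose flat steel pry bar, 190 x 20 x 10 mm, about 150 g, lying flat. x axis along the bar to its chisel tip (95 mm from here), y across, z up. The last 50 mm at the -x end are a black handle of the same section. The chisel is flat underneath; its top slopes down over the last 44 mm to about 4 mm thick.
- bar_tip (a point): the very tip of the pry bar's chisel, 95 mm ahead of bar_mid, 2 mm above the bar's flat underside; axes as bar_mid
- round_block: fixed steel block 40 mm high; origin on its underside, below its die's axis; x axis points level from ridge to die; spans x -92 to +35, y -35 to +35 mm. Its die is the jammed one: stem 22 mm thick, round head 60 mm across, underside of the head 70 mm and top 82 mm above the bench when seated, so the head overhangs the stem by 19 mm. A level bar on the ridge has about 5 mm play below the head.
- round_ridge: fulcrum on the round-headed die's block: round-topped steel ridge, 64 mm long along y, 12 mm thick, crest 60 mm above the bench, 80 mm from the die's axis (x = -80 mm in the block's frame). Origin at bench level below the middle of the crest; axes as the block.
- round_die (a joint): how far the round-headed die has risen from its seat, m: 0 seated, up to 0.018. Tight: about 16 N moves it, and it stays where it is left.
- round_die_head (a point): centre of the top face of the round die's head; z up; rises with the die
- square_block: fixed steel block 40 mm high; origin on its underside, below its die's axis; x axis points level from ridge to die; spans x -92 to +35, y -35 to +35 mm. Its die has a square head, 40 x 40 mm, 70 to 82 mm above the bench, and must stay seated. It has the same ridge, at x = -80 mm.
- square_die (a joint): how far the square-headed die has risen from its seat, m: 0 seated, where it must stay
Mind the look-alikes: they are no part of the job. Leave any turquoise look-alike of the round_block alone.

How it is judged:
By the outcome, as a careful person would: the job done as asked, in the order asked, and still so for the second after the job is handed in, with the robot touching nothing.
It also fails if it takes over 51 s, if anything falls off the work surface, if the arm or the gripper's body presses on something with over 40 N, if the wrist force passes 120 N, or if a joint passes its speed limit or range.

## Working session

There is one attempt and no reset: what is moved stays moved. The work goes in short steps, Python scripts to look and compute and a tool call to move; the robot and the scene stay as the last step left them, time stands still between calls to the robot, and variables do not carry over. Pictures are saved under pics/ and viewed, about 8 in all and at most 12, crops included, and the job is handed in when it is done.

Besides the shell and the picture viewer there is one more tool, called after "Request:" as name([rows], argument=value, ...), one row to a line, values as JSON. arm_command: Moves the arm, as the interface text tells. Its arguments: {"type":"object","properties":{"rows":{"type":"array"}},"required":["rows"]}

```bash
mkdir -p pics
cat > h.py <<'E'
import numpy as np, cv2
from cell import ctrl
def tow(cam,p):
    T=np.array(ctrl.calibration(cam)["world_to_cam"]); return np.linalg.inv(T)@np.append(p,1)
def proj(cam,P):
    c=ctrl.calibration(cam);T=np.array(c["world_to_cam"])
    return cv2.projectPoints(np.float64(P).reshape(-1,1,3),cv2.Rodrigues(T[:3,:3])[0],T[:3,3],np.array(c["camera_matrix"]),np.array(c["dist"]))[0][:,0]
def ray(cam,uv,z):
    c=ctrl.calibration(cam);T=np.linalg.inv(np.array(c["world_to_cam"]))
    n=cv2.undistortPoints(np.float64(uv).reshape(-1,1,2),np.array(c["camera_matrix"]),np.array(c["dist"]))[:,0]
    d=np.c_[n,np.ones(len(n))]@T[:3,:3].T; o=T[:3,3]
    return o+d*((z-o[2])/d[:,2])[:,None]
E
python3 - <<'E'
from h import *
np.set_printoptions(precision=4,suppress=True)
ims=[]
for c in("scene","side","wrist"):
    im=ctrl.grab_frame(c); cv2.imwrite(f"pics/{c}0.png",im); 
    print(c,(np.linalg.inv(np.array(ctrl.calibration(c)["world_to_cam"])))[:3,3])
    for l in("bar_mid","bar_tip","round_block","round_ridge","round_die_head","square_block"):
        for r in ctrl.tip_of(l,c): print(l,round(r["score"],2),tow(c,r["point"])[:3],proj(c,tow(c,r["point"])[:3])[0].round())
    
print(ctrl.get_obs())
E
```

```text
scene [-0.0325  0.3527  0.5565]
bar_mid 0.81 [ 0.4271 -0.2607  0.0061] [379. 215.]
bar_tip 0.89 [ 0.4098 -0.1699  0.0035] [360. 235.]
round_block 0.8 [ 0.5056  0.0837 -0.0051] [244. 269.]
round_block 0.55 [ 0.5796 -0.3432 -0.0001] [357. 182.]
round_ridge 0.47 [ 0.5487 -0.4175  0.0002] [382. 177.]
round_die_head 0.95 [0.5021 0.0878 0.082 ] [238. 239.]
round_die_head 0.7 [ 0.5761 -0.3433  0.0849] [359. 156.]
square_block 0.57 [ 0.6293 -0.167   0.0011] [298. 198.]
side [ 0.8701 -0.4689  0.773 ]
bar_mid 0.76 [ 0.4262 -0.2649 -0.0008] [244. 238.]
bar_tip 0.78 [ 0.4033 -0.1708  0.003 ] [269. 208.]
round_block 0.8 [0.5027 0.0801 0.0034] [372. 173.]
round_block 0.63 [ 0.5759 -0.3472  0.0038] [258. 308.]
round_block 0.21 [ 0.627  -0.1733 -0.0028] [337. 271.]
round_ridge 0.78 [ 0.5464 -0.4188 -0.0017] [221. 323.]
round_ridge 0.43 [0.5053 0.082  0.0804] [377. 152.]
round_die_head 0.72 [ 0.5778 -0.3491  0.0841] [252. 294.]
round_die_head 0.63 [0.5021 0.0832 0.0775] [376. 152.]
square_block 0.75 [ 0.6283 -0.1723 -0.0035] [338. 272.]
wrist [0.2384 0.6357 0.3838]
{'time': 1.05, 'joint_pos': array([ 1.6131,  0.3586,  0.0119, -0.    , -1.2241, -0.2881]), 'dq': array([-0.0025, -0.0003, -0.0007, -0.0018,  0.0001, -0.0004]), 'joint_efforts': array([ -0.0012, -58.2403,  29.3295,   7.0026,   0.0125,  -0.    ]), 'tcp_pos': array([0.1642, 0.6547, 0.2922]), 'orientation': array([[-0.2433, -0.97  , -0.    ],
       [-0.97  ,  0.2433,  0.    ],
       [-0.    ,  0.    , -1.    ]]), 'force': array([-0.1946,  0.1662,  0.2356]), 'ft_torque': array([-0.0432, -0.0013, -0.0447]), 'finger_gap': 0.0875772977413622}
```

View pics/scene0.png

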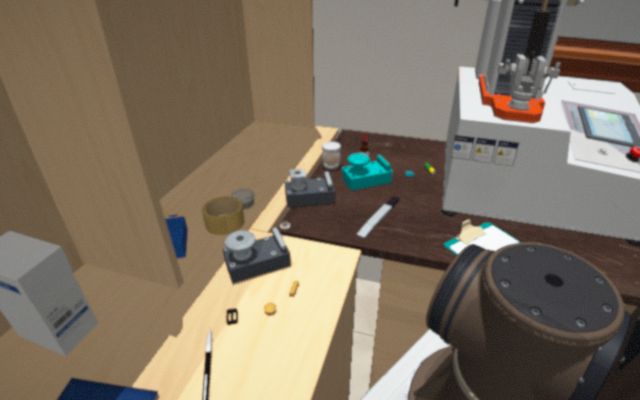

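View pics/side0.png

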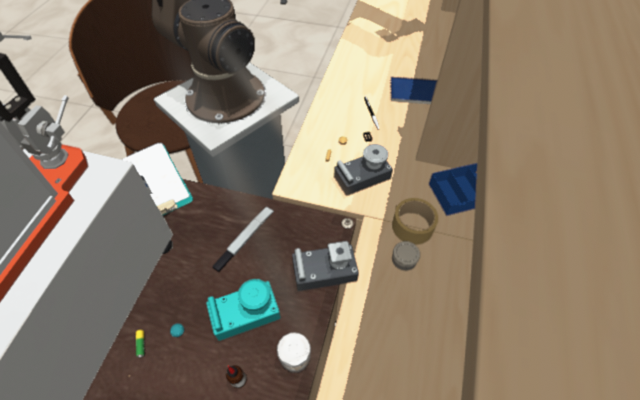

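The candidates are the grey block with the round head at scene (240,240) / side (375,153), which I choose. The turquoise look-alike is at scene (360,165) and the grey block with the square head is at scene (298,190). Next I check the choice close up.

Run:
```python
from h import *
a=cv2.imread("pics/scene0.png")[215:295,210:310]; b=cv2.imread("pics/side0.png")[135:205,320:407]
a=cv2.resize(a,(400,320),interpolation=cv2.INTER_CUBIC)
b=cv2.resize(b,(398,320),interpolation=cv2.INTER_CUBIC)
d=cv2.imread("pics/side0.png")[195:280,200:300]; d=cv2.resize(d,(400,340),interpolation=cv2.INTER_CUBIC)[:280]
w=cv2.resize(cv2.imread("pics/wrist0.png"),(398,249)); w=cv2.copyMakeBorder(w,0,31,0,0,0)
cv2.imwrite("pics/c1.png",np.vstack([np.hstack([a,b]),np.hstack([d,w])]))
```

```text
(no output)
```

View pics/c1.png

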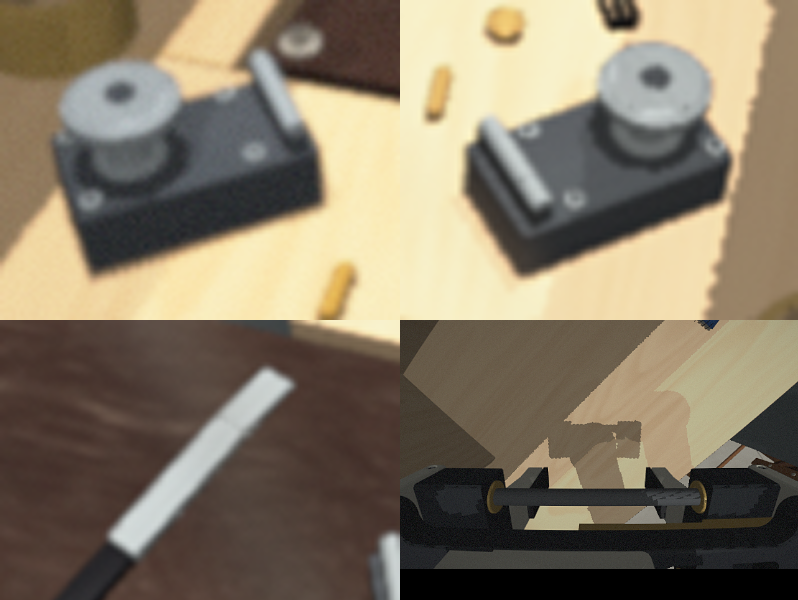

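The crop confirms the choice: a grey block with a round head, with its ridge toward the dark table. Ridge ends are at scene (274.5,228)/(282.5,248) and side (339,162)/(352,179).

Run:
```python
from h import *
np.set_printoptions(precision=4,suppress=True)
for c,R,H in(("scene",[(274.5,228),(282.5,248)],(240.5,238.5)),("side",[(339,161.7),(351.7,179.4)],(375.8,151.6))):
    r=ray(c,R,.059); h=ray(c,[H],.082)[0]; m=r.mean(0); d=h-m
    e=r[0]-r[1] 
    print(c,"ridge",r[:,:2],"mid",m[:2],"head",h[:2],"dist",np.hypot(*d[:2]),"yaw",np.degrees(np.arctan2(d[1],d[0])),"ridgelen",np.hypot(*e[:2]),"ridge yaw-90",np.degrees(np.arctan2(e[1],e[0]))-90)
t=ray("side",[(266.3,207),(273.3,210.8)],.004).mean(0); m=ray("side",[(227,250),(234,254)],.01).mean(0); d=t-m
print("bar tip",t,"border",m,np.hypot(*d[:2]),np.degrees(np.arctan2(d[1],d[0])))
g=np.array([[360,250],[347,300],[382,260]]); print("edges",ray("scene",g,0)[:,:2], ray("side",[(273,195),(180,180),(360,210)],0)[:,:2])
```

```text
scene ridge [[ 0.5063 -0.0021]
 [ 0.4432  0.0253]] mid [0.4747 0.0116] head [0.5005 0.0835] dist 0.07635109205164542 yaw 70.25865558987344 ridgelen 0.0687378790552387 ridge yaw-90 -113.42629214615118
side ridge [[ 0.4518  0.0119]
 [ 0.5095 -0.0064]] mid [0.4806 0.0027] head [0.5037 0.0809] dist 0.08147151616631794 yaw 73.57583860289503 ridgelen 0.06051688351511328 ridge yaw-90 72.4734959840199
bar tip [ 0.4081 -0.1727  0.004 ] border [ 0.4387 -0.3098  0.01  ] 0.14052988808488817 102.59965933301723
edges [[ 0.3759 -0.1342]
 [ 0.2963 -0.0105]
 [ 0.3214 -0.1445]] [[ 0.3799 -0.1391]
 [ 0.1808 -0.275 ]
 [ 0.556  -0.0221]]
```

```bash
cat >> h.py <<'E'
from scipy.spatial.transform import Rotation as Ro, Slerp
def down(yaw,tilt=0,axis=None):
    y=np.radians(yaw); x=np.array([np.cos(y),np.sin(y),0]); z=np.array([0,0,-1.]); R=np.c_[x,np.cross(z,x),z]
    return R if axis is None else Ro.from_rotvec(tilt*np.asarray(axis)).as_matrix()@R
def plan(wps,jaw,p=None,R=None):
    """wps: (pos,R,nrows). prints rows"""
    o=ctrl.get_obs(); p=np.array(o["tcp_pos"]) if p is None else p; R=np.array(o["orientation"]) if R is None else R
    n=0
    for P,Q,k in wps:
        s=Slerp([0,1],Ro.from_matrix([R,Q])); p0=p
        R0=R
        for i in range(1,k+1):
            pn=p0+(np.array(P)-p0)*i/k; Rn=s(i/k).as_matrix()
            t=R.T@(pn-p)*100; a=Ro.from_matrix(R.T@Rn).as_rotvec()
            t=t.round(2); a=a.round(4); n+=1
            print(n,"a",a,"t",t)
            p=p+R@t/100; R=R@Ro.from_rotvec(a).as_matrix()
    print("end",p,jaw)
E
python3 - <<'E'
from h import *
np.set_printoptions(precision=4,suppress=True)
print(ray("scene",[(180,285),(255,215)],0)[:,:2],ray("side",[(345,300),(415,150)],0)[:,:2])
Q=down(192.3);o=ctrl.get_obs()
s=Slerp([0,1],Ro.from_matrix([o["orientation"],Q]))
plan([((.40,.42,.29),s(.33).as_matrix(),10),((.48,.1,.27),s(.65).as_matrix(),9),((.44,-.324,.2),Q,13)],8.76)
E
```

```text
[[ 0.5515  0.206 ]
 [ 0.6465 -0.0402]] [[ 0.6841 -0.2089]
 [ 0.5287  0.225 ]]
1 a [ 0.     -0.      0.0366] t [ 1.7  -2.86  0.02]
2 a [ 0.     -0.      0.0367] t [ 1.6  -2.92  0.02]
3 a [ 0.     -0.      0.0366] t [ 1.49 -2.97  0.03]
4 a [ 0.     -0.      0.0367] t [ 1.38 -3.03  0.02]
5 a [ 0.     -0.      0.0366] t [ 1.26 -3.07  0.02]
6 a [ 0.     -0.      0.0367] t [ 1.16 -3.12  0.02]
7 a [ 0.     -0.      0.0366] t [ 1.04 -3.16  0.02]
8 a [ 0.     -0.      0.0366] t [ 0.92 -3.2   0.02]
9 a [ 0.     -0.      0.0367] t [ 0.8  -3.23  0.03]
10 a [ 0.     -0.      0.0366] t [ 0.69 -3.25  0.02]
11 a [ 0.     -0.      0.0395] t [ 2.4  -2.77  0.22]
12 a [ 0.     -0.      0.0395] t [ 2.29 -2.86  0.22]
13 a [ 0.     -0.      0.0394] t [ 2.17 -2.96  0.23]
14 a [ 0.     -0.      0.0395] t [ 2.05 -3.03  0.22]
15 a [ 0.     -0.      0.0395] t [ 1.94 -3.11  0.22]
16 a [ 0.     -0.      0.0395] t [ 1.81 -3.19  0.22]
17 a [ 0.     -0.      0.0395] t [ 1.68 -3.26  0.22]
18 a [ 0.     -0.      0.0395] t [ 1.55 -3.32  0.22]
19 a [ 0.     -0.      0.0394] t [ 1.42 -3.38  0.23]
20 a [ 0.     -0.      0.0299] t [ 2.1  -2.51  0.54]
21 a [ 0.     -0.      0.0299] t [ 2.03 -2.57  0.54]
22 a [ 0.     -0.      0.0299] t [ 1.95 -2.64  0.53]
23 a [ 0.     -0.      0.0299] t [ 1.87 -2.69  0.54]
24 a [ 0.     -0.      0.0299] t [ 1.79 -2.74  0.54]
25 a [ 0.     -0.      0.0299] t [ 1.71 -2.8   0.54]
26 a [ 0.     -0.      0.0299] t [ 1.62 -2.84  0.54]
27 a [ 0.     -0.      0.0299] t [ 1.54 -2.89  0.54]
28 a [ 0.     -0.      0.0299] t [ 1.45 -2.94  0.53]
29 a [ 0.     -0.      0.0299] t [ 1.36 -2.98  0.54]
30 a [ 0.     -0.      0.0299] t [ 1.27 -3.02  0.54]
31 a [ 0.     -0.      0.0299] t [ 1.18 -3.06  0.54]
32 a [ 0.     -0.      0.0299] t [ 1.08 -3.09  0.54]
end [ 0.4401 -0.324   0.2   ] 8.76
```

Run:
```python
from h import *
np.set_printoptions(precision=4,suppress=True)
Q=down(192.3);o=ctrl.get_obs()
s=Slerp([0,1],Ro.from_matrix([o["orientation"],Q]))
plan([((.29,.42,.29),s(.25).as_matrix(),8),((.42,.12,.27),s(.5).as_matrix(),8),((.445,-.12,.24),s(.75).as_matrix(),8),((.44,-.324,.2),Q,8)],8.76)
```

```text
1 a [ 0.     -0.      0.0347] t [ 2.46 -2.24  0.03]
2 a [ 0.     -0.      0.0347] t [ 2.39 -2.32  0.02]
3 a [ 0.     -0.      0.0347] t [ 2.3  -2.4   0.03]
4 a [ 0.     -0.      0.0347] t [ 2.22 -2.49  0.03]
5 a [ 0.     -0.      0.0347] t [ 2.12 -2.55  0.03]
6 a [ 0.     -0.      0.0347] t [ 2.04 -2.63  0.02]
7 a [ 0.     -0.      0.0347] t [ 1.95 -2.7   0.03]
8 a [ 0.     -0.      0.0347] t [ 1.85 -2.77  0.03]
9 a [ 0.     -0.      0.0347] t [ 2.44 -3.28  0.25]
10 a [ 0.     -0.      0.0347] t [ 2.32 -3.37  0.25]
11 a [ 0.     -0.      0.0347] t [ 2.2  -3.44  0.25]
12 a [ 0.     -0.      0.0347] t [ 2.08 -3.51  0.25]
13 a [ 0.     -0.      0.0347] t [ 1.96 -3.59  0.25]
14 a [ 0.     -0.      0.0347] t [ 1.83 -3.65  0.25]
15 a [ 0.     -0.      0.0347] t [ 1.71 -3.72  0.25]
16 a [ 0.     -0.      0.0347] t [ 1.57 -3.77  0.25]
17 a [ 0.     -0.      0.0347] t [ 1.86 -2.37  0.37]
18 a [ 0.     -0.      0.0347] t [ 1.79 -2.44  0.38]
19 a [ 0.     -0.      0.0347] t [ 1.69 -2.49  0.37]
20 a [ 0.     -0.      0.0347] t [ 1.61 -2.55  0.38]
21 a [ 0.     -0.      0.0347] t [ 1.52 -2.61  0.37]
22 a [ 0.     -0.      0.0347] t [ 1.42 -2.66  0.38]
23 a [ 0.     -0.      0.0347] t [ 1.34 -2.7   0.37]
24 a [ 0.     -0.      0.0347] t [ 1.24 -2.75  0.38]
25 a [ 0.     -0.      0.0347] t [ 1.26 -2.22  0.5 ]
26 a [ 0.     -0.      0.0347] t [ 1.18 -2.26  0.5 ]
27 a [ 0.     -0.      0.0347] t [ 1.1 -2.3  0.5]
28 a [ 0.     -0.      0.0347] t [ 1.03 -2.34  0.5 ]
29 a [ 0.     -0.      0.0347] t [ 0.94 -2.37  0.5 ]
30 a [ 0.     -0.      0.0347] t [ 0.86 -2.4   0.5 ]
31 a [ 0.     -0.      0.0347] t [ 0.77 -2.43  0.5 ]
32 a [ 0.     -0.      0.0347] t [ 0.69 -2.46  0.5 ]
end [ 0.44  -0.324  0.2  ] 8.76
```

Request:
arm_command([
  {"ax": 0,"ay": 0,"az": 0.035,"tx": 2.46,"ty": -2.24,"tz": 0,"jaw": 8.76},
  {"ax": 0,"ay": 0,"az": 0.035,"tx": 2.4,"ty": -2.3,"tz": 0,"jaw": 8.76},
  {"ax": 0,"ay": 0,"az": 0.035,"tx": 2.3,"ty": -2.4,"tz": 0,"jaw": 8.76},
  {"ax": 0,"ay": 0,"az": 0.035,"tx": 2.2,"ty": -2.5,"tz": 0,"jaw": 8.76},
  {"ax": 0,"ay": 0,"az": 0.035,"tx": 2.1,"ty": -2.55,"tz": 0,"jaw": 8.76},
  {"ax": 0,"ay": 0,"az": 0.035,"tx": 2.05,"ty": -2.6,"tz": 0,"jaw": 8.76},
  {"ax": 0,"ay": 0,"az": 0.035,"tx": 1.95,"ty": -2.7,"tz": 0,"jaw": 8.76},
  {"ax": 0,"ay": 0,"az": 0.035,"tx": 1.85,"ty": -2.8,"tz": 0,"jaw": 8.76},
])

```text
time: 1.72
tcp_pos: [0.2902, 0.4186, 0.2924]
orientation: [[-0.503, -0.864, 0.0], [-0.864, 0.503, 0.001], [-0.001, 0.0, -1.0]]
force: [1.1, 0.4, -0.0]
finger_gap: 0.0878
```

Request:
arm_command([
  {"ax": 0,"ay": 0,"az": 0.035,"tx": 2.4,"ty": -3.3,"tz": 0.25,"jaw": 8.76},
  {"ax": 0,"ay": 0,"az": 0.035,"tx": 2.3,"ty": -3.4,"tz": 0.25,"jaw": 8.76},
  {"ax": 0,"ay": 0,"az": 0.035,"tx": 2.2,"ty": -3.45,"tz": 0.25,"jaw": 8.76},
  {"ax": 0,"ay": 0,"az": 0.035,"tx": 2.1,"ty": -3.5,"tz": 0.25,"jaw": 8.76},
  {"ax": 0,"ay": 0,"az": 0.035,"tx": 1.95,"ty": -3.6,"tz": 0.25,"jaw": 8.76},
  {"ax": 0,"ay": 0,"az": 0.035,"tx": 1.8,"ty": -3.65,"tz": 0.25,"jaw": 8.76},
  {"ax": 0,"ay": 0,"az": 0.035,"tx": 1.7,"ty": -3.7,"tz": 0.25,"jaw": 8.76},
  {"ax": 0,"ay": 0,"az": 0.035,"tx": 1.6,"ty": -3.75,"tz": 0.25,"jaw": 8.76},
])

```text
time: 2.38
tcp_pos: [0.4195, 0.1183, 0.2726]
orientation: [[-0.722, -0.692, 0.001], [-0.692, 0.722, 0.001], [-0.002, -0.0, -1.0]]
force: [0.9, 0.8, 0.8]
finger_gap: 0.0878
```

Request:
arm_command([
  {"ax": 0,"ay": 0,"az": 0.035,"tx": 1.85,"ty": -2.4,"tz": 0.37,"jaw": 8.76},
  {"ax": 0,"ay": 0,"az": 0.035,"tx": 1.8,"ty": -2.45,"tz": 0.37,"jaw": 8.76},
  {"ax": 0,"ay": 0,"az": 0.035,"tx": 1.7,"ty": -2.5,"tz": 0.37,"jaw": 8.76},
  {"ax": 0,"ay": 0,"az": 0.035,"tx": 1.6,"ty": -2.55,"tz": 0.37,"jaw": 8.76},
  {"ax": 0,"ay": 0,"az": 0.035,"tx": 1.5,"ty": -2.6,"tz": 0.37,"jaw": 8.76},
  {"ax": 0,"ay": 0,"az": 0.035,"tx": 1.4,"ty": -2.65,"tz": 0.37,"jaw": 8.76},
  {"ax": 0,"ay": 0,"az": 0.035,"tx": 1.35,"ty": -2.7,"tz": 0.37,"jaw": 8.76},
  {"ax": 0,"ay": 0,"az": 0.035,"tx": 1.25,"ty": -2.75,"tz": 0.37,"jaw": 8.76},
])

```text
time: 3.05
tcp_pos: [0.4431, -0.1217, 0.2428]
orientation: [[-0.885, -0.465, 0.001], [-0.465, 0.885, 0.0], [-0.001, -0.0, -1.0]]
force: [0.9, 0.9, 0.1]
finger_gap: 0.0876
```

Request:
arm_command([
  {"ax": 0,"ay": 0,"az": 0.035,"tx": 1.25,"ty": -2.2,"tz": 0.5,"jaw": 8.76},
  {"ax": 0,"ay": 0,"az": 0.035,"tx": 1.2,"ty": -2.25,"tz": 0.5,"jaw": 8.76},
  {"ax": 0,"ay": 0,"az": 0.035,"tx": 1.1,"ty": -2.3,"tz": 0.5,"jaw": 8.76},
  {"ax": 0,"ay": 0,"az": 0.035,"tx": 1.0,"ty": -2.35,"tz": 0.5,"jaw": 8.76},
  {"ax": 0,"ay": 0,"az": 0.035,"tx": 0.95,"ty": -2.35,"tz": 0.5,"jaw": 8.76},
  {"ax": 0,"ay": 0,"az": 0.035,"tx": 0.85,"ty": -2.4,"tz": 0.5,"jaw": 8.76},
  {"ax": 0,"ay": 0,"az": 0.03,"tx": 0.75,"ty": -2.4,"tz": 0.5,"jaw": 8.76},
  {"ax": 0,"ay": 0,"az": 0.03,"tx": 0.7,"ty": -2.45,"tz": 0.5,"jaw": 8.76},
])

```text
time: 3.72
tcp_pos: [0.4365, -0.3246, 0.2025]
orientation: [[-0.977, -0.212, 0.0], [-0.212, 0.977, -0.0], [-0.0, -0.0, -1.0]]
force: [0.4, 0.3, -0.1]
finger_gap: 0.0877
```

Run:
```python
from h import *
np.set_printoptions(precision=4,suppress=True)
o=ctrl.get_obs();print(o["time"],o["tcp_pos"],o["orientation"],o["force"])
im=ctrl.grab_frame("wrist"); cv2.imwrite("pics/w1.png",im)
for l in("bar_mid","bar_tip"):
    for r in ctrl.tip_of(l,"wrist"): print(l,round(r["score"],2),tow("wrist",r["point"])[:3],proj("wrist",tow("wrist",r["point"])[:3])[0].round())
```

```text
3.7167 [ 0.4365 -0.3246  0.2025] [[-0.9773 -0.2119  0.0004]
 [-0.2119  0.9773 -0.0002]
 [-0.0004 -0.0003 -1.    ]] [ 0.4312  0.2643 -0.0888]
bar_mid 0.89 [ 0.4253 -0.2685  0.0007] [315. 247.]
bar_tip 0.65 [ 0.4049 -0.1712 -0.0002] [314. 325.]
```

View pics/w1.png

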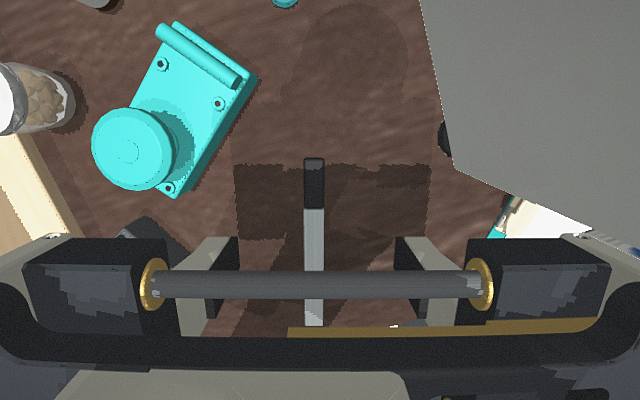

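The wrist view shows the black handle at rows 158–208, column 314, aligned with the tool.

Run:
```python
from h import *
np.set_printoptions(precision=4,suppress=True)
o=ctrl.get_obs()
r=ray("wrist",[(314,158),(314,208),(313.5,320)],.01); print(r)
e,b,f=r; d=(f-e)[:2]/np.hypot(*(f-e)[:2]); print(np.hypot(*(b-e)[:2]),"yaw",np.degrees(np.arctan2(d[1],d[0])))
mid=(e[:2]+.095*d+b[:2]+.045*d)/2; print("mid",mid)
G=mid-.063*d; Q=down(np.degrees(np.arctan2(d[1],d[0]))+90)
plan([((*G,.1),Q,4),((*G,.068),Q,4)],8.76)
```

```text
[[ 0.4454 -0.3587  0.01  ]
 [ 0.4353 -0.3114  0.01  ]
 [ 0.409  -0.1859  0.01  ]]
0.04836987056678941 yaw 101.87836565591813
mid [ 0.4259 -0.2666]
1 a [ 0.0001 -0.0003  0.0012] t [-0.05 -0.1   2.55]
2 a [ 0.0002 -0.0002  0.0013] t [-0.05 -0.11  2.54]
3 a [ 0.0001 -0.0003  0.0012] t [-0.05 -0.1   2.55]
4 a [ 0.0001 -0.0003  0.0013] t [-0.05 -0.1   2.55]
5 a [ 0.  0. -0.] t [-0.  -0.   0.8]
6 a [ 0.  0. -0.] t [-0.  -0.   0.8]
7 a [ 0.  0. -0.] t [-0.  -0.   0.8]
8 a [ 0.  0. -0.] t [-0.  -0.   0.8]
end [ 0.4389 -0.3282  0.068 ] 8.76
```

Request:
arm_command([
  {"ax": 0,"ay": 0,"az": 0.001,"tx": -0.05,"ty": -0.1,"tz": 2.55,"jaw": 8.76},
  {"ax": 0,"ay": 0,"az": 0.001,"tx": -0.05,"ty": -0.1,"tz": 2.55,"jaw": 8.76},
  {"ax": 0,"ay": 0,"az": 0.001,"tx": -0.05,"ty": -0.1,"tz": 2.55,"jaw": 8.76},
  {"ax": 0,"ay": 0,"az": 0.001,"tx": -0.05,"ty": -0.1,"tz": 2.5,"jaw": 8.76},
  {"ax": 0,"ay": 0,"az": 0,"tx": 0,"ty": 0,"tz": 1.2,"jaw": 8.76},
  {"ax": 0,"ay": 0,"az": 0,"tx": 0,"ty": 0,"tz": 1.2,"jaw": 8.76},
  {"ax": 0,"ay": 0,"az": 0,"tx": 0,"ty": 0,"tz": 0.8,"jaw": 8.76},
  {"ax": 0,"ay": 0,"az": 0,"tx": 0,"ty": 0,"tz": 0,"jaw": 8.76},
])

```text
time: 4.53
tcp_pos: [0.4388, -0.3259, 0.0678]
orientation: [[-0.978, -0.21, -0.002], [-0.21, 0.978, 0.001], [0.002, 0.001, -1.0]]
force: [0.6, -0.7, 0.3]
finger_gap: 0.0877
```

Request:
arm_command([
  {"ax": 0,"ay": 0,"az": 0,"tx": 0,"ty": 0,"tz": 0,"jaw": 1.0},
  {"ax": 0,"ay": 0,"az": 0,"tx": 0,"ty": 0,"tz": 0,"jaw": 1.0},
  {"ax": 0,"ay": 0,"az": 0,"tx": 0,"ty": 0,"tz": 0,"jaw": 1.0},
  {"ax": 0,"ay": 0,"az": 0,"tx": 0,"ty": 0,"tz": 0,"jaw": 1.0},
  {"ax": 0,"ay": 0,"az": 0,"tx": 0,"ty": 0,"tz": 0,"jaw": 1.0},
  {"ax": 0,"ay": 0,"az": 0,"tx": 0,"ty": 0,"tz": 0,"jaw": 1.0},
  {"ax": 0,"ay": 0,"az": 0,"tx": 0,"ty": 0,"tz": 0,"jaw": 1.0},
  {"ax": 0,"ay": 0,"az": 0,"tx": 0,"ty": 0,"tz": 0,"jaw": 1.0},
])

```text
time: 5.2
tcp_pos: [0.4394, -0.3268, 0.0692]
orientation: [[-0.978, -0.209, 0.0], [-0.209, 0.978, -0.0], [-0.0, -0.0, -1.0]]
force: [-0.1, -0.2, 0.6]
finger_gap: 0.0394
```

Request:
arm_command([
  {"ax": 0,"ay": 0,"az": 0,"tx": 0,"ty": 0,"tz": 0,"jaw": 1.0},
  {"ax": 0,"ay": 0,"az": 0,"tx": 0,"ty": 0,"tz": 0,"jaw": 1.0},
  {"ax": 0,"ay": 0,"az": 0,"tx": 0,"ty": 0,"tz": 0,"jaw": 1.0},
  {"ax": 0,"ay": 0,"az": 0,"tx": 0,"ty": 0,"tz": 0,"jaw": 1.0},
  {"ax": 0,"ay": 0,"az": 0,"tx": 0,"ty": 0,"tz": 0,"jaw": 1.0},
  {"ax": 0,"ay": 0,"az": 0,"tx": 0,"ty": 0,"tz": 0,"jaw": 1.0},
  {"ax": 0,"ay": 0,"az": 0,"tx": 0,"ty": 0,"tz": 0,"jaw": 1.0},
  {"ax": 0,"ay": 0,"az": 0,"tx": 0,"ty": 0,"tz": 0,"jaw": 1.0},
])

```text
time: 5.87
tcp_pos: [0.4394, -0.3268, 0.069]
orientation: [[-0.978, -0.209, -0.0], [-0.209, 0.978, 0.0], [0.0, 0.0, -1.0]]
force: [0.2, -0.2, -1.0]
finger_gap: 0.0197
```

Run:
```python
from h import *
np.set_printoptions(precision=4,suppress=True)
o=ctrl.get_obs(); print(o["finger_gap"],o["tcp_pos"],o["force"])
p=o["tcp_pos"]
Q=down(162); d=np.array([np.cos(np.radians(72)),np.sin(np.radians(72))]); die=np.array([.5022,.083])
G=die-.2017*d; print(G)
plan([((p[0],p[1],.17),np.array(o["orientation"]),6),((*G,.175),Q,10)],1.0)
```

```text
0.019747618142969967 [ 0.4394 -0.3268  0.069 ] [ 0.1943 -0.1515 -1.0249]
[ 0.4399 -0.1088]
1 a [0. 0. 0.] t [ 0.    0.   -1.68]
2 a [0. 0. 0.] t [ 0.    0.   -1.69]
3 a [0. 0. 0.] t [ 0.    0.   -1.68]
4 a [0. 0. 0.] t [ 0.    0.   -1.68]
5 a [0. 0. 0.] t [ 0.    0.   -1.69]
6 a [0. 0. 0.] t [ 0.    0.   -1.68]
7 a [ 0.     -0.      0.0525] t [-0.46  2.13 -0.05]
8 a [ 0.     -0.      0.0525] t [-0.35  2.15 -0.05]
9 a [ 0.     -0.      0.0525] t [-0.24  2.17 -0.05]
10 a [-0.     -0.      0.0526] t [-0.12  2.17 -0.05]
11 a [-0.     -0.      0.0525] t [-0.    2.18 -0.05]
12 a [-0.     -0.      0.0525] t [ 0.1   2.18 -0.05]
13 a [-0.     -0.      0.0525] t [ 0.23  2.17 -0.05]
14 a [-0.     -0.      0.0525] t [ 0.33  2.15 -0.05]
15 a [-0.     -0.      0.0525] t [ 0.45  2.13 -0.05]
16 a [-0.     -0.0001  0.0526] t [ 0.56  2.11 -0.05]
end [ 0.4399 -0.1088  0.175 ] 1.0
```

Request:
arm_command([
  {"ax": 0,"ay": 0,"az": 0,"tx": 0,"ty": 0,"tz": 0,"jaw": 1.0},
  {"ax": 0,"ay": 0,"az": 0,"tx": 0,"ty": 0,"tz": -0.6,"jaw": 1.0},
  {"ax": 0,"ay": 0,"az": 0,"tx": 0,"ty": 0,"tz": -1.2,"jaw": 1.0},
  {"ax": 0,"ay": 0,"az": 0,"tx": 0,"ty": 0,"tz": -1.8,"jaw": 1.0},
  {"ax": 0,"ay": 0,"az": 0,"tx": 0,"ty": 0,"tz": -2.0,"jaw": 1.0},
  {"ax": 0,"ay": 0,"az": 0,"tx": 0,"ty": 0,"tz": -2.0,"jaw": 1.0},
  {"ax": 0,"ay": 0,"az": 0,"tx": 0,"ty": 0,"tz": -1.6,"jaw": 1.0},
  {"ax": 0,"ay": 0,"az": 0,"tx": 0,"ty": 0,"tz": -1.0,"jaw": 1.0},
])

```text
time: 6.53
tcp_pos: [0.4399, -0.327, 0.1734]
orientation: [[-0.978, -0.21, 0.002], [-0.21, 0.978, -0.001], [-0.002, -0.001, -1.0]]
force: [-0.1, -0.4, -1.6]
finger_gap: 0.0194
```

Request:
arm_command([
  {"ax": 0,"ay": 0,"az": 0.0525,"tx": -0.46,"ty": 2.13,"tz": 0,"jaw": 1.0},
  {"ax": 0,"ay": 0,"az": 0.0525,"tx": -0.35,"ty": 2.15,"tz": 0,"jaw": 1.0},
  {"ax": 0,"ay": 0,"az": 0.0525,"tx": -0.24,"ty": 2.17,"tz": 0,"jaw": 1.0},
  {"ax": 0,"ay": 0,"az": 0.0525,"tx": -0.12,"ty": 2.17,"tz": 0,"jaw": 1.0},
  {"ax": 0,"ay": 0,"az": 0.0525,"tx": 0,"ty": 2.18,"tz": 0,"jaw": 1.0},
  {"ax": 0,"ay": 0,"az": 0.0525,"tx": 0.1,"ty": 2.18,"tz": 0,"jaw": 1.0},
  {"ax": 0,"ay": 0,"az": 0.0525,"tx": 0.23,"ty": 2.17,"tz": 0,"jaw": 1.0},
  {"ax": 0,"ay": 0,"az": 0.0525,"tx": 0.33,"ty": 2.15,"tz": 0,"jaw": 1.0},
])

```text
time: 7.2
tcp_pos: [0.4393, -0.1514, 0.171]
orientation: [[-0.978, 0.21, -0.0], [0.21, 0.978, 0.0], [0.0, 0.0, -1.0]]
force: [0.4, 0.8, -1.3]
finger_gap: 0.0193
```

Request:
arm_command([
  {"ax": 0,"ay": 0,"az": 0.0525,"tx": 0.45,"ty": 2.13,"tz": 0,"jaw": 1.0},
  {"ax": 0,"ay": 0,"az": 0.0525,"tx": 0.56,"ty": 2.11,"tz": 0,"jaw": 1.0},
  {"ax": 0,"ay": 0,"az": 0,"tx": 0,"ty": 0,"tz": 0,"jaw": 1.0},
  {"ax": 0,"ay": 0,"az": 0,"tx": 0,"ty": 0,"tz": 0,"jaw": 1.0},
  {"ax": 0,"ay": 0,"az": 0,"tx": 0,"ty": 0,"tz": 0,"jaw": 1.0},
  {"ax": 0,"ay": 0,"az": 0,"tx": 0,"ty": 0,"tz": 0,"jaw": 1.0},
  {"ax": 0,"ay": 0,"az": 0,"tx": 0,"ty": 0,"tz": 0,"jaw": 1.0},
  {"ax": 0,"ay": 0,"az": 0,"tx": 0,"ty": 0,"tz": 0,"jaw": 1.0},
])

```text
time: 7.87
tcp_pos: [0.4397, -0.1094, 0.1709]
orientation: [[-0.951, 0.31, -0.0], [0.31, 0.951, -0.0], [0.0, -0.0, -1.0]]
force: [0.5, -0.3, -1.5]
finger_gap: 0.0197
```

```bash
cat > look.py <<'E'
from h import *
import sys
np.set_printoptions(precision=4,suppress=True)
n=sys.argv[1]
o=ctrl.get_obs();print(o["time"],o["tcp_pos"],o["finger_gap"],o["force"]);print(o["orientation"])
out=[]
for c,(x,y,w,h) in(("scene",(205,190,125,100)),("side",(260,110,160,128))):
    im=ctrl.grab_frame(c); cv2.imwrite(f"pics/{c}{n}.png",im)
    for l in("bar_tip","bar_mid","round_die_head","round_ridge"):
        for r in ctrl.tip_of(l,c)[:2]:
            P=tow(c,r["point"])[:3]; print(c,l,round(r["score"],2),P,proj(c,P)[0].round())
    out.append(cv2.resize(im[y:y+h,x:x+w],(400,320),interpolation=cv2.INTER_CUBIC))
w=ctrl.grab_frame("wrist"); cv2.imwrite(f"pics/wrist{n}.png",w)
w=cv2.resize(w,(400,250)); out2=np.hstack([w,np.zeros_like(w)])
cv2.imwrite(f"pics/c{n}.png",np.vstack([np.hstack(out),out2]))
E
python3 look.py 2
```

```text
7.8667 [ 0.4397 -0.1094  0.1709] 0.019657272776053662 [ 0.5078 -0.2663 -1.4594]
[[-0.9508  0.3097 -0.0004]
 [ 0.3097  0.9508 -0.    ]
 [ 0.0003 -0.0002 -1.    ]]
scene bar_tip 0.55 [0.4908 0.0432 0.0999] [259. 225.]
scene bar_mid 0.69 [ 0.4609 -0.0464  0.1081] [303. 210.]
scene round_die_head 0.6 [0.4993 0.0817 0.0835] [242. 238.]
scene round_die_head 0.48 [ 0.5769 -0.3429  0.0806] [358. 157.]
scene round_ridge 0.67 [ 0.4823  0.011  -0.0033] [279. 258.]
scene round_ridge 0.55 [ 0.5484 -0.4175  0.0002] [382. 177.]
side bar_tip 0.76 [0.4861 0.042  0.1031] [360. 150.]
side bar_mid 0.62 [ 0.4587 -0.0514  0.1025] [322. 165.]
side round_die_head 0.88 [0.4999 0.0814 0.0783] [375. 152.]
side round_die_head 0.72 [ 0.5777 -0.3475  0.0869] [253. 292.]
side round_ridge 0.56 [ 0.5454 -0.4211 -0.0026] [220. 324.]
side round_ridge 0.52 [0.5033 0.0796 0.0042] [372. 173.]
```

View pics/c2.png

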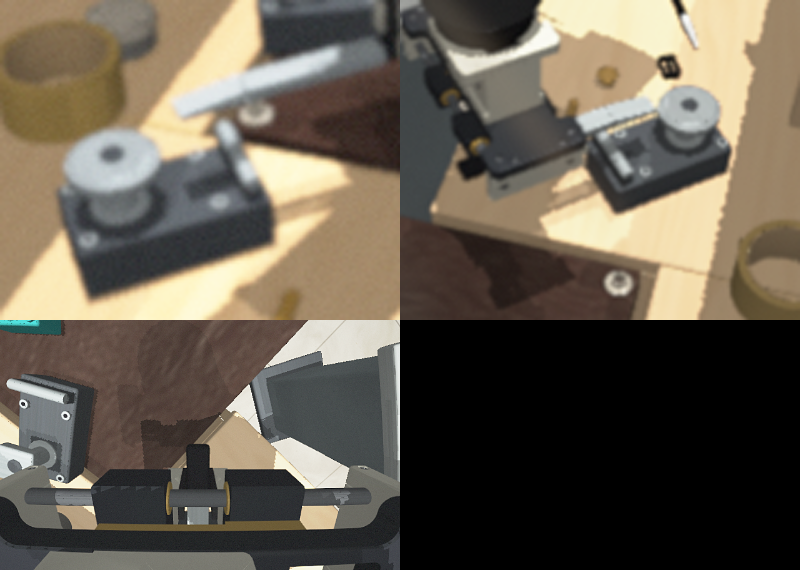

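The tip is 44 mm from the die axis, on line and level. I lower the bar onto the ridge and then slide it under the head.

Request:
arm_command([
  {"ax": 0,"ay": 0,"az": 0,"tx": 0,"ty": 0,"tz": 1.0,"jaw": 1.0},
  {"ax": 0,"ay": 0,"az": 0,"tx": 0,"ty": 0,"tz": 1.0,"jaw": 1.0},
  {"ax": 0,"ay": 0,"az": 0,"tx": 0,"ty": 0,"tz": 0.8,"jaw": 1.0},
  {"ax": 0,"ay": 0,"az": 0,"tx": 0,"ty": 0,"tz": 0.5,"jaw": 1.0},
  {"ax": 0,"ay": 0,"az": 0,"tx": 0,"ty": 0,"tz": 0.4,"jaw": 1.0},
  {"ax": 0,"ay": 0,"az": 0,"tx": 0,"ty": 0,"tz": 0.25,"jaw": 1.0},
  {"ax": 0,"ay": 0,"az": 0,"tx": 0,"ty": 0,"tz": 0,"jaw": 1.0},
  {"ax": 0,"ay": 0,"az": 0,"tx": 0,"ty": 0,"tz": 0,"jaw": 1.0},
])

```text
time: 9.08
tcp_pos: [0.44, -0.1088, 0.1317]
orientation: [[-0.951, 0.309, 0.0], [0.309, 0.951, -0.0], [-0.0, -0.0, -1.0]]
force: [0.3, 0.8, -1.2]
finger_gap: 0.0194
```

Request:
arm_command([
  {"ax": 0,"ay": 0,"az": 0,"tx": 0,"ty": 0.4,"tz": 0,"jaw": 1.0},
  {"ax": 0,"ay": 0,"az": 0,"tx": 0,"ty": 0.4,"tz": 0,"jaw": 1.0},
  {"ax": 0,"ay": 0,"az": 0,"tx": 0,"ty": 0.4,"tz": 0,"jaw": 1.0},
  {"ax": 0,"ay": 0,"az": 0,"tx": 0,"ty": 0.4,"tz": 0,"jaw": 1.0},
  {"ax": 0,"ay": 0,"az": 0,"tx": 0,"ty": 0.2,"tz": 0,"jaw": 1.0},
  {"ax": 0,"ay": 0,"az": 0,"tx": 0,"ty": 0,"tz": 0,"jaw": 1.0},
  {"ax": 0,"ay": 0,"az": 0,"tx": 0,"ty": 0,"tz": 0,"jaw": 1.0},
  {"ax": 0,"ay": 0,"az": 0,"tx": 0,"ty": 0,"tz": 0,"jaw": 1.0},
])

```text
time: 9.75
tcp_pos: [0.4454, -0.0917, 0.1316]
orientation: [[-0.951, 0.309, -0.0], [0.309, 0.951, -0.0], [0.0, -0.0, -1.0]]
force: [0.7, -0.2, -0.5]
finger_gap: 0.0198
```

```bash
python3 look.py 3
```

```text
9.75 [ 0.4454 -0.0917  0.1316] 0.019773161380578604 [ 0.7397 -0.1831 -0.5247]
[[-0.9512  0.3087 -0.0001]
 [ 0.3087  0.9512 -0.    ]
 [ 0.0001 -0.     -1.    ]]
scene bar_tip 0.67 [0.4942 0.06   0.0631] [253. 242.]
scene bar_mid 0.95 [ 0.4655 -0.0276  0.0651] [296. 229.]
scene round_die_head 0.93 [0.504  0.0822 0.0824] [240. 237.]
scene round_die_head 0.85 [ 0.5789 -0.339   0.0823] [357. 157.]
scene round_ridge 0.61 [0.4816 0.0115 0.0021] [278. 257.]
scene round_ridge 0.42 [ 0.5478 -0.4182 -0.0028] [382. 178.]
side bar_tip 0.74 [0.4948 0.0598 0.0654] [366. 159.]
side bar_mid 0.55 [ 0.4651 -0.0327  0.0613] [330. 174.]
side round_die_head 0.72 [ 0.5788 -0.3476  0.0811] [254. 294.]
side round_die_head 0.7 [0.5032 0.0813 0.0784] [376. 152.]
side round_ridge 0.63 [ 0.4746  0.0068 -0.0001] [343. 184.]
```

View pics/c3.png

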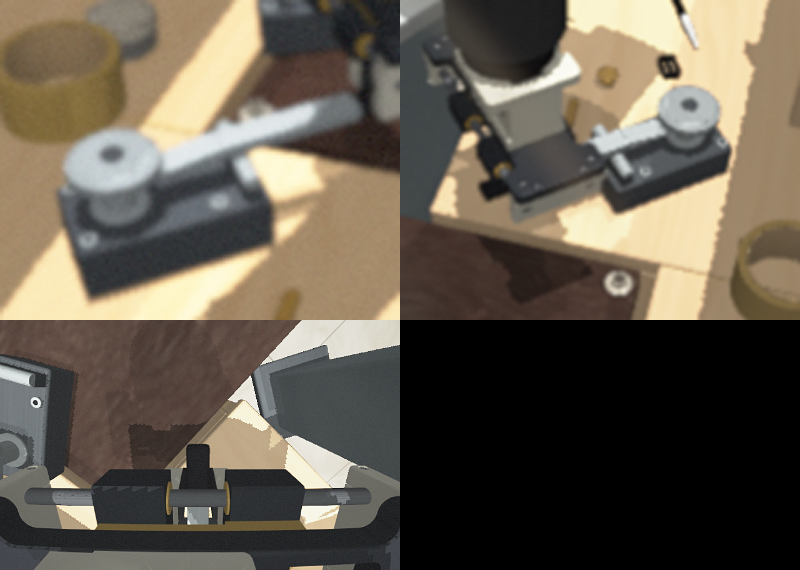

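The tip is now about 4 mm under the head rim, without contact. I advance 11 mm more.

Request:
arm_command([
  {"ax": 0,"ay": 0,"az": 0,"tx": 0,"ty": 0.3,"tz": 0,"jaw": 1.0},
  {"ax": 0,"ay": 0,"az": 0,"tx": 0,"ty": 0.3,"tz": 0,"jaw": 1.0},
  {"ax": 0,"ay": 0,"az": 0,"tx": 0,"ty": 0.3,"tz": 0,"jaw": 1.0},
  {"ax": 0,"ay": 0,"az": 0,"tx": 0,"ty": 0.2,"tz": 0,"jaw": 1.0},
  {"ax": 0,"ay": 0,"az": 0,"tx": 0,"ty": 0,"tz": 0,"jaw": 1.0},
  {"ax": 0,"ay": 0,"az": 0,"tx": 0,"ty": 0,"tz": 0,"jaw": 1.0},
  {"ax": 0,"ay": 0,"az": 0,"tx": 0,"ty": 0,"tz": 0,"jaw": 1.0},
  {"ax": 0,"ay": 0,"az": 0,"tx": 0,"ty": 0,"tz": 0,"jaw": 1.0},
])

```text
time: 10.97
tcp_pos: [0.4488, -0.0813, 0.1316]
orientation: [[-0.951, 0.309, -0.0], [0.309, 0.951, -0.0], [0.0, -0.0, -1.0]]
force: [-0.7, 0.4, -1.0]
finger_gap: 0.0198
```

```bash
cat > pry.py <<'E'
from h import *
np.set_printoptions(precision=4,suppress=True)
o=ctrl.get_obs(); p=np.array(o["tcp_pos"]); R=np.array(o["orientation"]); print(p,o["force"])
u=R[:,1]/np.hypot(*R[:2,1]); u=np.array([u[0],u[1],0])
die=np.array([.5025,.082,0]); tip=p+.1567*u; print("tip to die",(die-tip)@u)
# fulcrum: circle-top ridge crest (r=6) ; bar underside rests on it
F=die-.08*u; F[2]=.060; F=p+((F-p)@u)*u+np.array([0,0,.060-p[2]])
ax=np.cross(u,[0,0,1]) # + rotation lifts u
print("lever",(F-p)@u)
w=[];n=16
for i in range(1,n+1):
    th=.27*i/n
    q=Ro.from_rotvec(th*ax).as_matrix()
    p1=p-np.array([0,0,(p[2]-.0692-.060)*min(1,i/3)])
    w.append((F+q@(p1-F),q@R,1))
plan(w,1.0)
E
python3 pry.py
```

```text
[ 0.4488 -0.0813  0.1316] [-0.7009  0.3561 -1.0101]
tip to die 0.015190620922333264
lever 0.09189062092233327
1 a [-0.0169 -0.     -0.    ] t [-0.   -0.12  0.23]
2 a [-0.0168  0.     -0.    ] t [-0.   -0.11  0.24]
3 a [-0.0169  0.     -0.    ] t [-0.   -0.12  0.23]
4 a [-0.0169  0.     -0.    ] t [-0.   -0.12  0.16]
5 a [-0.0169  0.     -0.    ] t [-0.   -0.11  0.16]
6 a [-0.0168  0.     -0.    ] t [-0.   -0.12  0.15]
7 a [-0.0169  0.     -0.    ] t [-0.   -0.11  0.16]
8 a [-0.0169  0.     -0.    ] t [-0.   -0.12  0.15]
9 a [-0.0169  0.     -0.    ] t [-0.   -0.11  0.16]
10 a [-0.0168  0.     -0.    ] t [-0.   -0.12  0.16]
11 a [-0.0169  0.     -0.    ] t [-0.   -0.11  0.15]
12 a [-0.0169  0.     -0.    ] t [-0.   -0.12  0.16]
13 a [-0.0169  0.     -0.    ] t [-0.   -0.11  0.15]
14 a [-0.0168  0.     -0.    ] t [-0.   -0.12  0.16]
15 a [-0.0169  0.     -0.    ] t [-0.   -0.12  0.16]
16 a [-0.0169  0.     -0.    ] t [-0.   -0.11  0.15]
end [ 0.4441 -0.0957  0.1022] 1.0
```

Request:
arm_command([
  {"ax": -0.017,"ay": 0,"az": 0,"tx": 0,"ty": -0.12,"tz": 0.23,"jaw": 1.0},
  {"ax": -0.017,"ay": 0,"az": 0,"tx": 0,"ty": -0.12,"tz": 0.23,"jaw": 1.0},
  {"ax": -0.017,"ay": 0,"az": 0,"tx": 0,"ty": -0.12,"tz": 0.23,"jaw": 1.0},
  {"ax": -0.017,"ay": 0,"az": 0,"tx": 0,"ty": -0.12,"tz": 0.16,"jaw": 1.0},
  {"ax": -0.017,"ay": 0,"az": 0,"tx": 0,"ty": -0.12,"tz": 0.16,"jaw": 1.0},
  {"ax": -0.017,"ay": 0,"az": 0,"tx": 0,"ty": -0.12,"tz": 0.16,"jaw": 1.0},
  {"ax": -0.017,"ay": 0,"az": 0,"tx": 0,"ty": -0.12,"tz": 0.16,"jaw": 1.0},
  {"ax": -0.017,"ay": 0,"az": 0,"tx": 0,"ty": -0.12,"tz": 0.16,"jaw": 1.0},
])

```text
time: 11.63
tcp_pos: [0.4466, -0.0897, 0.1169]
orientation: [[-0.951, 0.305, 0.043], [0.308, 0.942, 0.13], [-0.001, 0.137, -0.991]]
force: [-2.5, -0.4, 8.8]
finger_gap: 0.0197
```

Request:
arm_command([
  {"ax": -0.017,"ay": 0,"az": 0,"tx": 0,"ty": -0.115,"tz": 0.16,"jaw": 1.0},
  {"ax": -0.017,"ay": 0,"az": 0,"tx": 0,"ty": -0.115,"tz": 0.16,"jaw": 1.0},
  {"ax": -0.017,"ay": 0,"az": 0,"tx": 0,"ty": -0.115,"tz": 0.16,"jaw": 1.0},
  {"ax": -0.017,"ay": 0,"az": 0,"tx": 0,"ty": -0.115,"tz": 0.16,"jaw": 1.0},
  {"ax": 0,"ay": 0,"az": 0,"tx": 0,"ty": 0,"tz": 0,"jaw": 1.0},
  {"ax": 0,"ay": 0,"az": 0,"tx": 0,"ty": 0,"tz": 0,"jaw": 1.0},
  {"ax": 0,"ay": 0,"az": 0,"tx": 0,"ty": 0,"tz": 0,"jaw": 1.0},
  {"ax": 0,"ay": 0,"az": 0,"tx": 0,"ty": 0,"tz": 0,"jaw": 1.0},
])

```text
time: 12.3
tcp_pos: [0.4457, -0.0932, 0.11]
orientation: [[-0.951, 0.302, 0.064], [0.308, 0.932, 0.192], [-0.002, 0.203, -0.979]]
force: [-1.5, 0.2, 7.9]
finger_gap: 0.0196
```

```bash
python3 look.py 4
```

```text
12.3 [ 0.4457 -0.0932  0.11  ] 0.019580796947244267 [-1.4676  0.2335  7.9005]
[[-0.9513  0.3016  0.0641]
 [ 0.3083  0.9316  0.1925]
 [-0.0016  0.2028 -0.9792]]
scene bar_tip 0.58 [ 0.5079  0.0835 -0.0038] [244. 268.]
scene bar_mid 0.59 [ 0.4707 -0.016   0.0584] [290. 233.]
scene round_die_head 0.71 [ 0.5767 -0.3405  0.0803] [358. 158.]
scene round_die_head 0.64 [0.5025 0.0826 0.0924] [240. 234.]
scene round_ridge 0.5 [0.4818 0.0089 0.0008] [279. 256.]
side bar_tip 0.82 [0.4975 0.0692 0.0741] [370. 155.]
side bar_mid 0.84 [ 0.4657 -0.0234  0.0559] [333. 174.]
side round_die_head 0.86 [ 0.5781 -0.3456  0.0831] [254. 293.]
side round_die_head 0.81 [0.5048 0.0834 0.0852] [377. 150.]
side round_ridge 0.66 [ 0.5454 -0.4206 -0.004 ] [220. 324.]
side round_ridge 0.55 [0.4743 0.005  0.0005] [343. 184.]
```

View pics/c4.png

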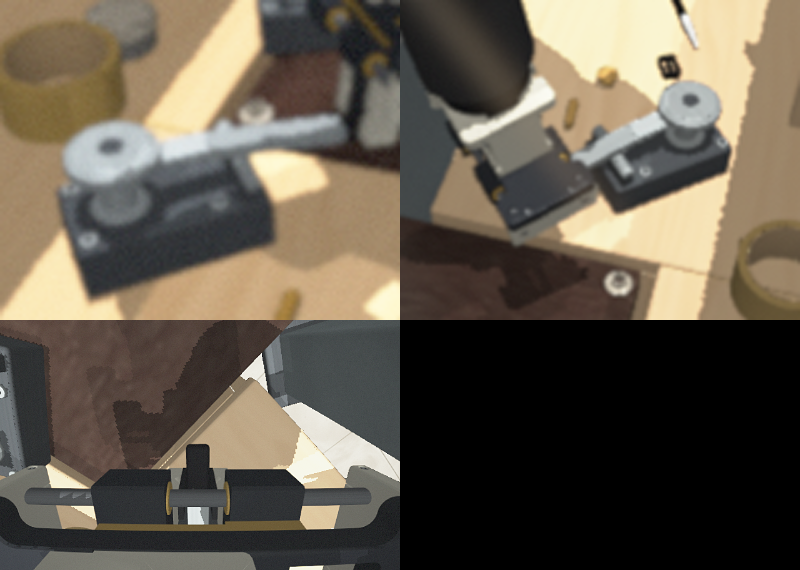

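The die is up about 7 mm and holding. I continue to about 12 mm.

Request:
arm_command([
  {"ax": -0.017,"ay": 0,"az": 0,"tx": 0,"ty": -0.115,"tz": 0.16,"jaw": 1.0},
  {"ax": -0.017,"ay": 0,"az": 0,"tx": 0,"ty": -0.115,"tz": 0.16,"jaw": 1.0},
  {"ax": -0.017,"ay": 0,"az": 0,"tx": 0,"ty": -0.115,"tz": 0.16,"jaw": 1.0},
  {"ax": -0.017,"ay": 0,"az": 0,"tx": 0,"ty": -0.115,"tz": 0.16,"jaw": 1.0},
  {"ax": -0.017,"ay": 0,"az": 0,"tx": 0,"ty": -0.115,"tz": 0.16,"jaw": 1.0},
  {"ax": 0,"ay": 0,"az": 0,"tx": 0,"ty": 0,"tz": 0,"jaw": 1.0},
  {"ax": 0,"ay": 0,"az": 0,"tx": 0,"ty": 0,"tz": 0,"jaw": 1.0},
  {"ax": 0,"ay": 0,"az": 0,"tx": 0,"ty": 0,"tz": 0,"jaw": 1.0},
])

```text
time: 13.52
tcp_pos: [0.4445, -0.0969, 0.1009]
orientation: [[-0.951, 0.295, 0.09], [0.309, 0.912, 0.271], [-0.002, 0.285, -0.958]]
force: [-2.3, -1.2, 8.9]
finger_gap: 0.0194
```

```bash
python3 look.py 5
cat > rise.py <<'E'
from h import *
import sys
# head template shift vs initial picture, subpixel by upsampling
for c,(x,y,w,h) in(("scene",(224,227,32,18)),("side",(363,143,26,16))):
    a=cv2.imread(f"pics/{c}0.png"); b=cv2.imread(f"pics/{c}{sys.argv[1]}.png")
    f=8;t=cv2.resize(a[y:y+h,x:x+w],None,fx=f,fy=f,interpolation=cv2.INTER_CUBIC)
    m=10;s=cv2.resize(b[y-m:y+h+m,x-m:x+w+m],None,fx=f,fy=f,interpolation=cv2.INTER_CUBIC)
    r=cv2.matchTemplate(s,t,cv2.TM_CCOEFF_NORMED);_,v,_,l=cv2.minMaxLoc(r)
    d=np.array(l)/f-m; P=proj(c,[[.5025,.082,.082],[.5025,.082,.092]]); e=P[1]-P[0]
    print(c,"shift",d,"score",round(v,3),"rise mm",d@e/(e@e)*10)
E
python3 rise.py 5
```

```text
13.5167 [ 0.4445 -0.0969  0.1009] 0.019420550660562967 [-2.3064 -1.1795  8.8726]
[[-0.9512  0.2952  0.0895]
 [ 0.3085  0.9119  0.2708]
 [-0.0017  0.2852 -0.9585]]
scene bar_tip 0.93 [0.498  0.0661 0.0808] [249. 236.]
scene bar_mid 0.64 [ 0.4679 -0.0186  0.0574] [292. 233.]
scene round_die_head 0.63 [0.5007 0.0853 0.0943] [239. 234.]
scene round_die_head 0.18 [ 0.5079  0.0827 -0.0068] [244. 269.]
side bar_tip 0.84 [0.4954 0.064  0.0827] [368. 153.]
side bar_mid 0.71 [ 0.467  -0.0237  0.0521] [333. 175.]
side round_die_head 0.83 [ 0.5756 -0.3456  0.0833] [253. 292.]
side round_die_head 0.72 [0.5019 0.0839 0.0899] [376. 148.]
side round_ridge 0.79 [ 0.5473 -0.423  -0.004 ] [220. 325.]
side round_ridge 0.59 [ 0.6305 -0.1717 -0.0043] [339. 272.]
scene shift [-0.875 -4.75 ] score 0.815 rise mm 12.059611629723168
side shift [ 0.375 -2.625] score 0.543 rise mm 8.838823233902264
```

The die is up about 12 mm (scene 12.1, network about 12, kinematics 12; the side match is poor at 8.8). I release in place and retreat along the tool axis.

Request:
arm_command([
  {"ax": 0,"ay": 0,"az": 0,"tx": 0,"ty": 0,"tz": 0,"jaw": 5.0},
  {"ax": 0,"ay": 0,"az": 0,"tx": 0,"ty": 0,"tz": 0,"jaw": 5.0},
  {"ax": 0,"ay": 0,"az": 0,"tx": 0,"ty": 0,"tz": 0,"jaw": 5.0},
  {"ax": 0,"ay": 0,"az": 0,"tx": 0,"ty": 0,"tz": 0,"jaw": 5.0},
  {"ax": 0,"ay": 0,"az": 0,"tx": 0,"ty": 0,"tz": 0,"jaw": 5.0},
  {"ax": 0,"ay": 0,"az": 0,"tx": 0,"ty": 0,"tz": 0,"jaw": 5.0},
  {"ax": 0,"ay": 0,"az": 0,"tx": 0,"ty": 0,"tz": 0,"jaw": 5.0},
  {"ax": 0,"ay": 0,"az": 0,"tx": 0,"ty": 0,"tz": 0,"jaw": 5.0},
])

```text
time: 14.73
tcp_pos: [0.4438, -0.0965, 0.0999]
orientation: [[-0.951, 0.296, 0.088], [0.309, 0.912, 0.271], [0.0, 0.285, -0.959]]
force: [-0.6, -1.1, -0.6]
finger_gap: 0.05
```

Request:
arm_command([
  {"ax": 0,"ay": 0,"az": 0,"tx": 0,"ty": 0,"tz": -0.5,"jaw": 5.0},
  {"ax": 0,"ay": 0,"az": 0,"tx": 0,"ty": 0,"tz": -1.0,"jaw": 5.0},
  {"ax": 0,"ay": 0,"az": 0,"tx": 0,"ty": 0,"tz": -1.5,"jaw": 5.0},
  {"ax": 0,"ay": 0,"az": 0,"tx": 0,"ty": 0,"tz": -2.0,"jaw": 5.0},
  {"ax": 0,"ay": 0,"az": 0,"tx": 0,"ty": 0,"tz": -2.0,"jaw": 5.0},
  {"ax": 0,"ay": 0,"az": 0,"tx": 0,"ty": 0,"tz": -2.0,"jaw": 5.0},
  {"ax": 0,"ay": 0,"az": 0,"tx": 0,"ty": 0,"tz": -1.5,"jaw": 5.0},
  {"ax": 0,"ay": 0,"az": 0,"tx": 0,"ty": 0,"tz": -1.0,"jaw": 5.0},
])

```text
time: 15.4
tcp_pos: [0.434, -0.1284, 0.2128]
orientation: [[-0.951, 0.295, 0.091], [0.309, 0.912, 0.27], [-0.003, 0.285, -0.959]]
force: [-1.0, 0.2, 0.9]
finger_gap: 0.0503
```

```bash
python3 look.py 6; python3 rise.py 6
```

```text
15.4 [ 0.434  -0.1284  0.2128] 0.05026162159750726 [-1.0273  0.1711  0.8733]
[[-0.9511  0.2953  0.091 ]
 [ 0.309   0.9119  0.2702]
 [-0.0032  0.285  -0.9585]]
scene bar_tip 0.74 [0.4991 0.0688 0.0788] [247. 237.]
scene bar_mid 0.75 [ 0.468  -0.0174  0.0578] [291. 234.]
scene round_die_head 0.76 [0.4998 0.0801 0.0958] [241. 232.]
scene round_ridge 0.67 [ 0.4857  0.0095 -0.    ] [278. 256.]
scene round_ridge 0.55 [ 0.5449 -0.4186 -0.0011] [383. 178.]
side bar_tip 0.58 [0.4946 0.0677 0.0832] [369. 152.]
side bar_mid 0.65 [ 0.4655 -0.0236  0.0514] [333. 175.]
side bar_mid 0.6 [0.4767 0.0057 0.0013] [344. 184.]
side round_die_head 0.9 [ 0.5756 -0.3478  0.0849] [252. 292.]
side round_die_head 0.89 [0.5008 0.0826 0.094 ] [376. 147.]
side round_ridge 0.66 [ 0.5464 -0.4221 -0.0057] [220. 325.]
side round_ridge 0.61 [0.4744 0.0071 0.0016] [343. 183.]
scene shift [-0.5   -4.375] score 0.946 rise mm 10.983475968434446
side shift [ 0.875 -2.25 ] score 0.656 rise mm 7.880754905504257
```

View pics/c6.png

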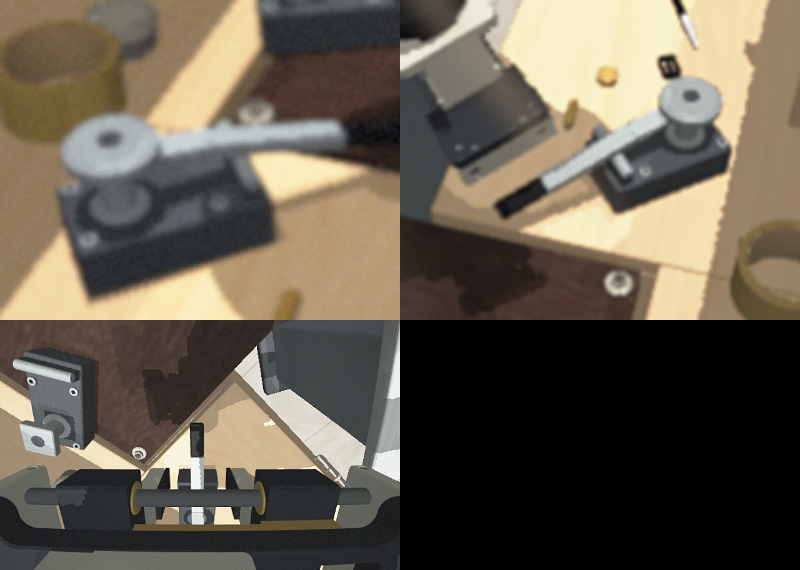

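The bar still rests on the ridge with its tip under the raised head, and the gripper is clear. The side-camera match was weak, so I re-measure it against a later reference picture.

Run:
```python
from h import *
for c,(x,y,w,h) in(("scene",(222,224,36,22)),("side",(360,140,32,24))):
  for ref in "23":
    a=cv2.imread(f"pics/{c}{ref}.png",0)[y:y+h,x:x+w]; b=cv2.imread(f"pics/{c}6.png",0)
    P=proj(c,[[.5025,.082,.082],[.5025,.082,.092]]); e=P[1]-P[0]
    best=[]
    for r in np.arange(0,18.1,.5):
        M=np.float32([[1,0,-(x+e[0]*r/10)],[0,1,-(y+e[1]*r/10)]])
        s=cv2.warpAffine(b,M,(w,h),flags=cv2.INTER_CUBIC)
        # head disc mask only
        m=np.zeros((h,w),np.uint8); q=proj(c,[[.5025+.028*np.cos(t),.082+.028*np.sin(t),.082] for t in np.linspace(0,6.28,24)])-[x,y]
        cv2.fillConvexPoly(m,q.astype(np.int32),1); m=cv2.dilate(m,np.ones((5,5)))>0
        best.append((np.corrcoef(a[m],s[m])[0,1],r))
    print(c,ref,e.round(2),sorted(best)[-3:])
# square die: before/after
for c in("scene","side"):
    P=proj(c,[[.629,-.17,.082]])[0].astype(int); x,y=P-12
    a=cv2.imread(f"pics/{c}0.png")[y:y+24,x:x+24]; b=cv2.imread(f"pics/{c}6.png")[y-4:y+28,x-4:x+28]
    r=cv2.matchTemplate(b,a,cv2.TM_CCOEFF_NORMED); _,v,_,l=cv2.minMaxLoc(r); print("square",c,l,v)
```

```text
scene 2 [-0.65 -3.95] [(np.float64(0.9333197312485029), np.float64(10.5)), (np.float64(0.9349924423400492), np.float64(11.5)), (np.float64(0.935881052981977), np.float64(11.0))]
scene 3 [-0.65 -3.95] [(np.float64(0.934735148622883), np.float64(10.5)), (np.float64(0.9381985237104195), np.float64(11.5)), (np.float64(0.9383568457577351), np.float64(11.0))]
side 2 [ 0.49 -2.96] [(np.float64(0.6385486058128448), np.float64(7.5)), (np.float64(0.6391578229353262), np.float64(8.5)), (np.float64(0.6401981709681097), np.float64(8.0))]
side 3 [ 0.49 -2.96] [(np.float64(0.6471867697311348), np.float64(7.5)), (np.float64(0.6479528167346531), np.float64(8.5)), (np.float64(0.6487133702379377), np.float64(8.0))]
square scene (4, 4) 0.9985353350639343
square side (4, 4) 0.9999160170555115
```

Run:
```python
from h import *
v=[]
for n in "26":
    b=cv2.imread(f"pics/side{n}.png")[130:190,350:400]; b=cv2.resize(b,(400,480),interpolation=cv2.INTER_CUBIC)
    for r in range(0,480,40): cv2.line(b,(0,r),(8,r),(0,0,255),1)
    v.append(b)
cv2.imwrite("pics/cmp.png",np.hstack(v))
```

```text
(no output)
```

View pics/cmp.png

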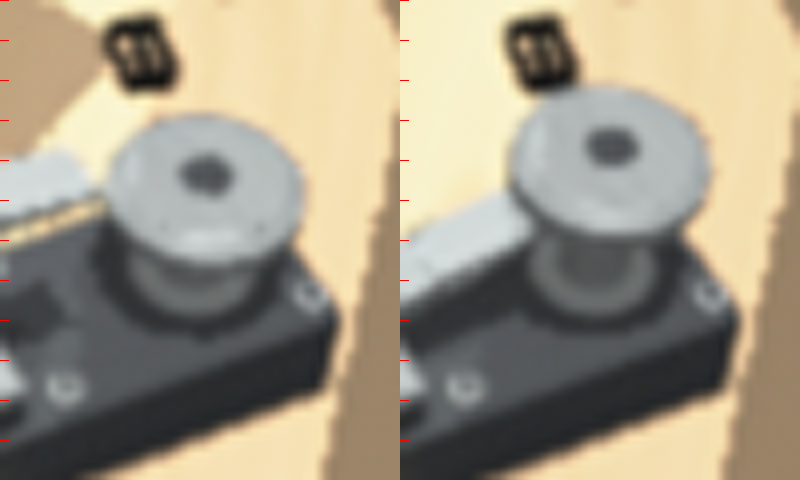

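In the side view the hole in the head moved from row 175 to 147, which is 3.5 px or about 11.8 mm. That agrees with the other estimates, so I hand in.

```bash
python3 -c "
from cell import ctrl
print(ctrl.sign_off(), ctrl.get_obs()['time'])"
```

```text
the job is handed in; nothing more can be done
the job is handed in; nothing more can be done
```

The round-headed die is up by about 11–12 mm, and I handed the job in at roughly 16 s of the 51 s allowed. I gripped the pry bar by its black handle, slid the tip under the head with the bar across that block's ridge, and pressed the handle down. Then I let go and backed the gripper clear. In the last picture the bar still rests on the ridge with its tip under the head.

- **Rise of the die:** the scene-camera match gave 11 mm, the shift of the hole in the head in the side view about 11.8 mm, and the arm geometry about 12 mm. The networks' head heights point to 12–14 mm.
- **Check that disagreed:** the automatic match in the side camera gave only about 8 mm. Its correlation was poor (about 0.65), so I went by the hole shift instead.
- **Square die:** it did not move in either camera (match above 0.998).
- **Forces:** the highest force reading was about 9 N, well under the limits. These are readings at the end of each move, so brief peaks in between would not show.

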